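# Snap the spring-clip dust cap onto the sight tube

### The job

Pinch the dust cap's two orange tabs together, lift it, and fit it into the mouth of the upright grey sight tube, pressing it gently down against the tube's black sprung seal ring with the tabs still pinched. Then let go so that the tabs spring out under the tube's inner lip and hold the cap on, level and locked. Do not lean hard on the instrument (20 N at most), and leave the other loose things where they are.

Things in the scene. Friction and masses are not known exactly. Their poses are not given: they have to be found in the camera images.
- cap_grip (a point): Black round dust cap, about 85 g, upright on the bench, 44 mm high. Point on its axis, 30 mm above its underside, midway between its two upright orange tabs; z up, tabs move along y. Tabs: 22 mm wide (x), 4 mm thick, from the flange to 44 mm; outer faces 48 mm apart free, 34 mm fully pinched. Each tab moves a lug that juts out 2 to 5 mm above the cap's underside.
- cap_flange (a point): Point on the same cap's axis on top of its flange, 16 mm above the cap's underside. Flange 72 mm diameter, 4 mm thick; below it a spigot 51 mm diameter, 12 mm high, foot stepped in by 2.7 mm over its lowest 2 mm. Lug tips 31.5 mm from the axis free, 24.5 mm pinched. Fingertips 2 to 3 mm above the flange while pinching come to bear on it if the cap slips up under pressing.
- tab_a (a joint): How far the tab on the cap's +y side is pinched in, m: 0 free (out), 0.007 fully in (stop); spring 3 N at 0, 8.6 N at 0.007. About 0.005 when its lug rubs in the tube's lip, about 0.0025 when sprung out beneath the lip (locked).
- tab_b (a joint): the same for the tab on the -y side
- stand: Instrument stand fixed to the bench: dark foot plate 110 x 100 x 10 mm, column, upright grey sight tube 75 mm diameter, open at the top. Origin on the tube's axis at the foot's underside, z up. The tube is clamped at a height not measured: its aluminium rim is 80 to 110 mm above the origin and must be felt for. Mouth 54 mm diameter through a lip 4 mm thick, bore 59 mm and 11 mm deep below it.
- foot_top (a point): Point on the tube's axis on top of the foot plate, 10 mm up. Seal: black ring 66 to 72 mm diameter on the rim, its top 6 mm proud of it. The cap's flange lands on it: 2 N to start, 1.2 N more per mm, 9.2 N when flush with the rim, then hard. Lugs clear the lip once the seal is 3 mm down (5.6 N); let go, the seal lifts the cap until the lugs bear under the lip.
- vial: bystander: glass vial with black cap, 27 mm diameter, 56 mm high, origin at underside
- blue_jar: bystander: white jar with blue lid, 58 mm diameter, 83 mm high, origin at underside
- green_jar: bystander: white jar with green lid, 52 mm diameter, 67 mm high, origin at underside
- brass_weight: bystander: brass knob weight, 25 mm diameter, 30 mm high, origin at underside
- bolt: bystander: small steel bolt standing on its head, 15 mm wide, 35 mm high, origin at underside
Not all that is in view belongs to the job. Leave any red or yellow look-alike of the part that bears cap_grip alone.

How it is judged:
By the outcome, as a careful person would: the job done as asked, in the order asked, and still so for the second after the job is handed in, with the robot touching nothing.
It also fails if it takes over 54 s, if anything falls off the work surface, if the arm or the gripper's body presses on something with over 40 N, if the wrist force passes 120 N, or if a joint passes its speed limit or range.

### The arm

A 6-joint arm with a two-finger parallel gripper is mounted at the origin on a cart in front of the work surface, level with it; the furniture and walls round the work are solid. World frame = base frame: x ahead of the robot, y to its left, z up, the work surface at z = 0. Lengths are in m, angles in rad, forces in N, time in s.
With the tool pointing down it reaches from about 0.25 to 0.725 m from the base axis. Payload 9.7 kg.
Tool frame: the origin (TCP) lies at the very end of the fingers, on their centre line; the grasp point (between the pads) lies manip.grip_point_offset behind it (manip.grip_point_offset is the distance from the TCP to the grasp point, in m); x points along the fingers, z is the direction in which the jaws open and shut, and the axes are right-handed (so a half turn about x gives the same grasp; the last joint's range is limited). The gripper opens to 85 mm and grips with 20 to 120 N. Pads are 22 mm wide; open, the fingers measure 114 mm over their backs; the gripper's body (76 mm by 85 mm) begins 54 mm behind the grasp point. The pads swing forward as they close: fully open they stand 13 mm farther back than shut.
Start: joints at [-1.124, 0.087, 0.176, 1.66, 0, 1.571], TCP at [0.238, -0.496, 0.231] pointing down, gripper open.
Joint ranges: [-3.13, 3.13], [-0.85, 1.81], [-1.15, 1.24], [-2.2, 2.28], [-1.44, 1.52], [-3.14, 3.14]. Speed limits (rad/s): [2.22, 2.22, 2.57, 3.14, 3.14, 3.14].

### API

Orientations are given as [roll, pitch, yaw] about the fixed x, y, z axes, in that order (R = Rz(yaw) Ry(pitch) Rx(roll)).
In Python, from rig import manip, viewer gives the robot as it stands. The module is installed in compiled form; this text tells all that it offers.
- The arm moves only by the tool play_rows, never from a script. Its argument "rows" is one flat list of numbers, 5 for each row, row after row: the finger opening in m, from 0 to 0.0854, then the shift along the tool's x, y, z in m, then the turn about the tool's x in degrees. A call has exactly 10 rows; each row is the pose to reach, as a shift and turn from the pose commanded when the call began, along the tool's axes at that moment; what a row does not reach only later rows make up. A row lasts 1/8 s, in which the tool goes at most 62.5 mm and 10.7 degrees, less where a joint would pass 70% of its speed; a pose out of reach is approached as far as the arm can. A call with a gripper value outside its range is refused whole. The fingers move at their own pace and stop on an object; "force" is the grip in N (left out, the last holds). Time passes only in rows, so rows that repeat a pose let the fingers close, or fill a call up. It gives the time, the measured TCP pose, the force and the opening at its end, in the units of the state.
- manip.sense(): the state, without advancing time (a new reading comes with each control period).
- viewer.snapshot(name): name is "side" or "top" or "wrist"; returns a dict with "image" (480x640x3 uint8, blue, green, red), "mtx" (3x3 intrinsics, pixels), "T" (4x4, takes a point from camera to world coordinates). Camera axes: x right, y up, looking along -z (the intrinsics and any distortion apply to the point x, -y, -z); pixel columns grow to the right and rows downward; lengths in m; the calibration is good to about 2 mm. A picture is of the moment at which its call begins. There is no depth.
- manip.close_job(): hands the job in, once; it reports no verdict.
The state is a dict: "clock": time; "joints": joint angles; "joint_velocities": joint speeds; "effort": joint torques, N m; "tcp_pos": TCP position; "tool_rot": TCP orientation; "contact_force": force on the tool from outside, world axes, zero at the start; "ft_torque": the same for the moment, N m; "grip_width": finger opening in m.
Only numpy, scipy, OpenCV 4.12 (cv2) and the standard library are available. Lean on these libraries where they do the work, as an engineer would, in place of code of your own. Each camera call takes 0.05 s, during which the arm holds its last target.

## Working session

There is one attempt and no reset: what is moved stays moved. The work goes in short steps, Python scripts to look and compute and a tool call to move; the robot and the scene stay as the last step left them, time stands still between calls to the robot, and variables do not carry over. Pictures are saved under pics/ and viewed, and the job is handed in when it is done.

Besides the shell and the picture viewer there is one more tool, called after ">>>" as name(argument=value, ...) on one line, values as JSON. play_rows: Moves the arm, as the interface text tells. Its arguments: {"type":"object","properties":{"rows":{"type":"array"},"force":{"type":"number"}},"required":["rows"]}

```bash
mkdir -p pics; cat > h.py <<'E'
from rig import manip, viewer
import cv2, numpy as np
from scipy.spatial.transform import Rotation as R
def snap(n,f):
    s=viewer.snapshot(n); cv2.imwrite('pics/'+f+'.png',s['image']); np.savez('pics/'+f+'.npz',mtx=s['mtx'],T=s['T'],**({'dist':s['dist']} if 'dist' in s else {}))
    print(n,[k for k in s]); return s
def ray(f,u,v):
    d=np.load('pics/'+f+'.npz'); K=d['mtx'];T=d['T']
    p=np.linalg.solve(K,[u,v,1]); p=np.array([p[0],-p[1],-p[2]])
    return T[:3,3],T[:3,:3]@p
def onz(f,u,v,z):
    o,d=ray(f,u,v); return o+d*(z-o[2])/d[2]
def proj(f,P):
    d=np.load('pics/'+f+'.npz'); K=d['mtx'];T=d['T']
    c=T[:3,:3].T@(np.array(P)-T[:3,3]); q=K@[c[0],-c[1],-c[2]]; return q[:2]/q[2]
def tri(a,b):
    (o1,d1),(o2,d2)=ray(*a),ray(*b); d1=d1/np.linalg.norm(d1); d2=d2/np.linalg.norm(d2)
    t=np.linalg.lstsq(np.c_[d1,-d2],o2-o1,rcond=None)[0]; p=o1+d1*t[0];q=o2+d2*t[1]
    return (p+q)/2,np.linalg.norm(p-q)
E
python3 - <<'E'
from h import *
for n in ['side','top','wrist']: 
    s=snap(n,n+'0'); print(s['mtx'].round(1).tolist(),s['T'].round(3).tolist())
print(manip.sense(), manip.grip_point_offset)
E
```

```text
side ['image', 'mtx', 'T']
[[510.2, 0.0, 322.6], [0.0, 510.2, 240.8], [0.0, 0.0, 1.0]] [[-0.921, 0.245, -0.302, 0.349], [-0.388, -0.604, 0.696, 0.546], [-0.012, 0.758, 0.652, 0.612], [0.0, 0.0, 0.0, 1.0]]
top ['image', 'mtx', 'T']
[[564.3, 0.0, 320.9], [0.0, 564.3, 239.8], [0.0, 0.0, 1.0]] [[0.008, 0.999, -0.048, 0.551], [-1.0, 0.008, -0.007, -0.037], [-0.007, 0.048, 0.999, 1.191], [0.0, 0.0, 0.0, 1.0]]
wrist ['image', 'mtx', 'T']
[[336.8, 0.0, 323.3], [0.0, 336.8, 239.2], [0.0, 0.0, 1.0]] [[0.432, 0.859, 0.274, 0.308], [-0.902, 0.413, 0.13, -0.462], [-0.002, -0.303, 0.953, 0.374], [0.0, 0.0, 0.0, 1.0]]
{'clock': 0.15, 'joints': array([-1.12401182e+00,  8.73563170e-02,  1.75301988e-01,  1.65979490e+00,
        9.03911512e-06,  1.57081743e+00]), 'joint_velocities': array([ 0.00035902, -0.00058327,  0.00211631, -0.00052859,  0.00052104,
        0.00193318]), 'effort': array([ 3.18568036e-04, -5.20763648e+01,  4.65044153e+01,  1.38513822e-02,
        1.99010447e-05, -4.23444328e-05]), 'tcp_pos': array([ 0.23756361, -0.49585271,  0.23072624]), 'tool_rot': array([3.133029  , 1.56974339, 2.00899607]), 'contact_force': array([ 0.11413353, -0.70828658,  0.38531729]), 'ft_torque': array([ 0.00926344, -0.02415117,  0.0149344 ]), 'grip_width': 0.08533435327487714} 0.0187
```

View pics/side0.png

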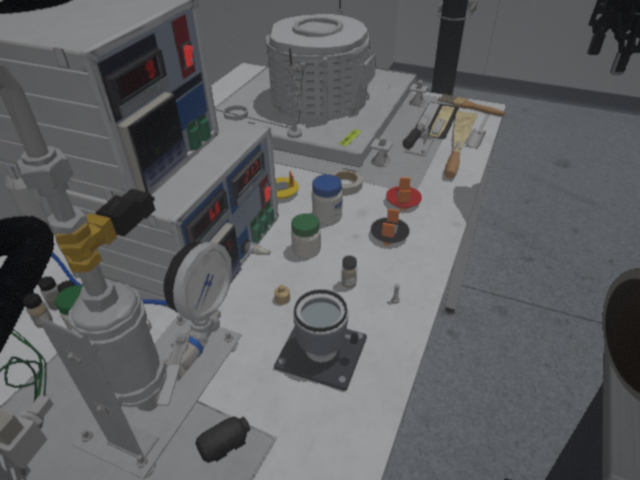

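View pics/top0.png

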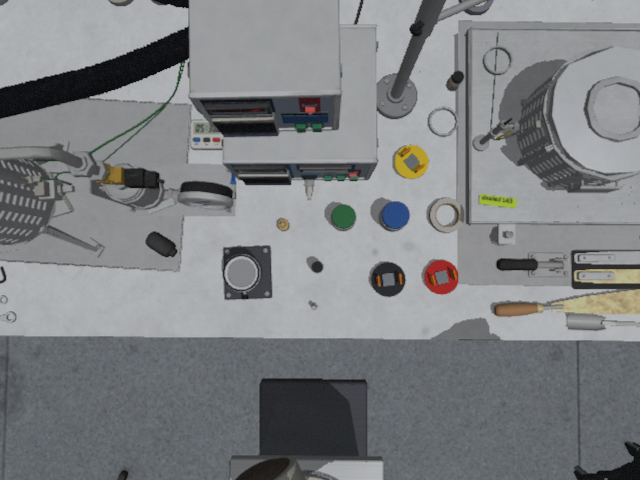

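View pics/wrist0.png

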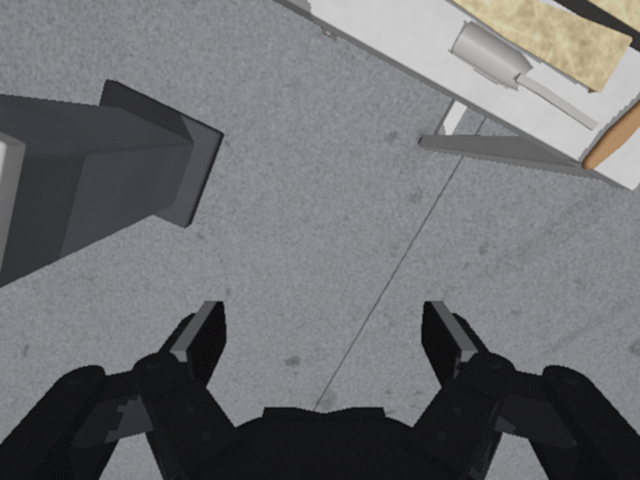

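Three caps are in the top view: black (388,279), red (441,277) and yellow (410,162). The black one with orange tabs is the target, so I'll confirm it in crops.

```bash
python3 - <<'E'
from h import *
t=cv2.imread('pics/top0.png'); s=cv2.imread('pics/side0.png')
a=cv2.resize(t[255:305,360:420],(480,400),interpolation=cv2.INTER_CUBIC)
b=cv2.resize(t[240:305,215:280],(400,400),interpolation=cv2.INTER_CUBIC)[:, :320]
cv2.imwrite('pics/c1.png',np.hstack([a,b]))
a=cv2.resize(s[200:250,360:420],(480,400),interpolation=cv2.INTER_CUBIC)
b=cv2.resize(s[280:390,270:370],(320,352),interpolation=cv2.INTER_CUBIC)
b=cv2.copyMakeBorder(b,0,48,0,0,0)
cv2.imwrite('pics/c2.png',np.hstack([a,b]))
E
```

```text
(no output)
```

View pics/c1.png

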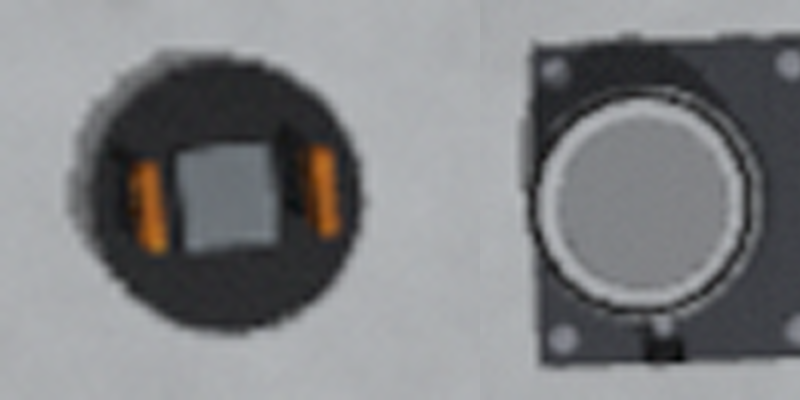

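View pics/c2.png

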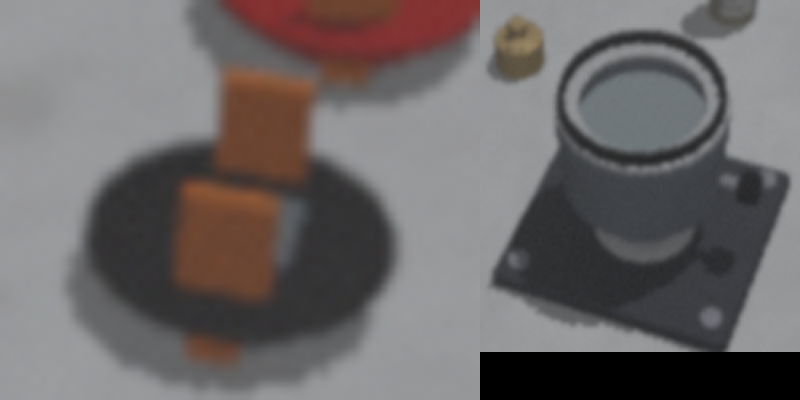

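```bash
python3 - <<'E'
from h import *
L=onz('top0',378.5,280.9,.044);Rr=onz('top0',400.4,279.1,.044)
print('tabs',L,Rr,(L+Rr)/2,np.linalg.norm(L-Rr)); print('flange',onz('top0',388.4,279.1,.016))
# side tab tops
c=lambda x,y,s,x0,y0:(x0+(x+.5)/s-.5,y0+(y+.5)/s-.5)
p=c(268,78,8,360,200);q=c(228,190,8,360,200)
A=onz('side0',*p,.044);B=onz('side0',*q,.044);print('side tabs',A,B,(A+B)/2)
print('side flange',onz('side0',*c(242,240,8,360,200),.016))
# tube: seal centre top & side
st=c(162,100,3.2,270,280)  # rim ellipse ctr
for z in (.09,.1,.11,.116): print(z,onz('top0',242.6,272.8,z),onz('side0',*st,z))
print(tri(('top0',242.6,272.8),('side0',*st)))
E
```

```text
tabs [ 0.52363596 -0.14599248  0.044     ] [ 0.52764578 -0.19032392  0.044     ] [ 0.52564087 -0.1681582   0.044     ] 0.04451240660672303
flange [ 0.5268726  -0.16917945  0.016     ]
side tabs [ 0.52682952 -0.18996392  0.044     ] [ 0.52307277 -0.14722961  0.044     ] [ 0.52495114 -0.16859676  0.044     ]
side flange [ 0.523204   -0.16505685  0.016     ]
0.09 [0.5382666  0.12321881 0.09      ] [0.53737709 0.12460998 0.09      ]
0.1 [0.53838052 0.12176371 0.1       ] [0.53377341 0.13268574 0.1       ]
0.11 [0.53849444 0.12030861 0.11      ] [0.53016973 0.14076151 0.11      ]
0.116 [0.53856279 0.11943554 0.116     ] [0.52800752 0.14560696 0.116     ]
(array([0.53809843, 0.12338881, 0.0884221 ]), np.float64(0.0003228724102013613))
```

```bash
cat >> h.py <<'E'
def plan(pos,yaw=None):
    """shift in tool axes to reach TCP pos; turn (deg) about tool x so jaw axis z lies along cap y at yaw deg"""
    s=manip.sense(); M=R.from_euler('xyz',s['tool_rot']).as_matrix()
    d=M.T@(np.array(pos)-s['tcp_pos']); print('shift mm',(d*1e3).round(1),'toolx',M[:,0].round(4),'y',M[:,1].round(3),'z',M[:,2].round(3))
    if yaw is not None:
        y=np.radians(yaw); j=M.T@np.array([-np.sin(y),np.cos(y),0])
        # Rx(a) z = (0,-sin a,cos a)
        a=np.degrees(np.arctan2(-j[1],j[2])); print('turn',a.round(1),'or',((a+180)%360-180 - 180*np.sign(a)).round(1))
    print('t',s['clock'],'F',s['contact_force'].round(2),'w',round(s['grip_width'],4),'tcp',s['tcp_pos'].round(4),'j',s['joints'].round(2))
E
python3 - <<'E'
from h import *
plan([.525,-.1685,.15],5.2)
E
```

```text
shift mm [  80.9  400.7 -171. ] toolx [-4.e-04  1.e-03 -1.e+00] y [0.902 0.432 0.   ] z [ 0.432 -0.902 -0.001]
turn -159.6 or 20.4
t 0.15 F [ 0.11 -0.71  0.39] w 0.0853 tcp [ 0.2376 -0.4959  0.2307] j [-1.12  0.09  0.18  1.66  0.    1.57]
```

>>> play_rows(rows=[0.085,0.008,0.04,-0.017,2,0.085,0.016,0.08,-0.034,4,0.085,0.024,0.12,-0.051,6,0.085,0.032,0.16,-0.068,8,0.085,0.04,0.2,-0.085,10,0.085,0.048,0.25,-0.107,13,0.085,0.057,0.3,-0.128,16,0.085,0.066,0.35,-0.15,18,0.085,0.074,0.385,-0.164,20,0.085,0.081,0.401,-0.171,20.4], force=40)

```text
clock: 1.4
tcp_pos: [0.5262, -0.167, 0.1495]
tool_rot: [-1.99, 1.57, 2.815]
contact_force: [0.1, -0.6, -0.1]
grip_width: 0.0849
```

```bash
python3 - <<'E'
from h import *
plan([.525,-.1685,.019],5.2)
snap('wrist','w1'); 
for P in ([.5256,-.168,.044],[.5256,-.168,.016]): print(proj('w1',P))
E
```

```text
shift mm [130.5  -1.2   1.5] toolx [-8.e-04  3.e-04 -1.e+00] y [ 0.996  0.092 -0.001] z [ 0.092 -0.996 -0.   ]
turn -179.9 or 0.1
t 1.4 F [ 0.13 -0.62 -0.1 ] w 0.0849 tcp [ 0.5262 -0.167   0.1495] j [-0.31  0.08  0.01  1.5   0.    2.74]
wrist ['image', 'mtx', 'T']
[324.63403835 238.46081738]
[324.53779308 228.55052015]
```

View pics/w1.png

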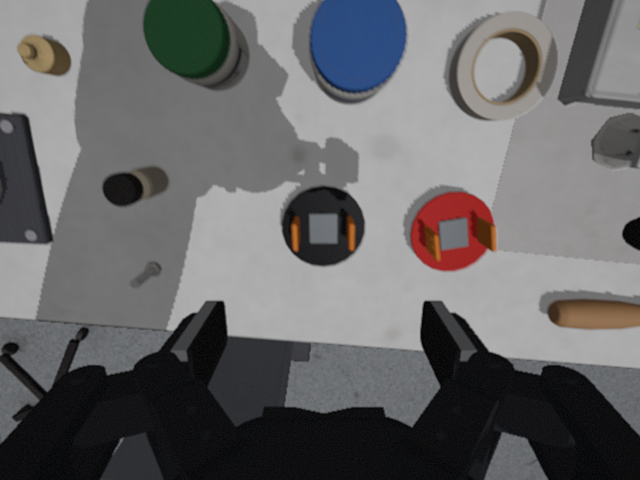

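```bash
python3 - <<'E'
from h import *
t=cv2.imread('pics/w1.png')
cv2.imwrite('pics/c3.png',cv2.resize(t[175:275,270:370],(600,600),interpolation=cv2.INTER_CUBIC))
E
```

```text
(no output)
```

View pics/c3.png

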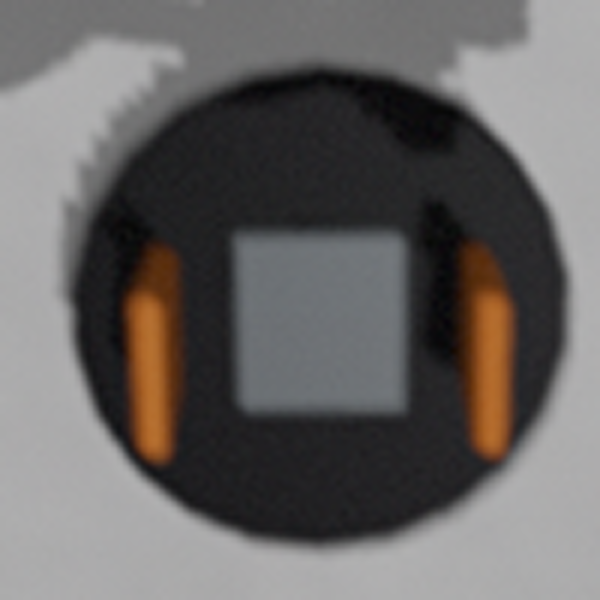

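```bash
python3 - <<'E'
from h import *
print('flange',onz('w1',323.7,225.9,.016))
a=onz('w1',294.9,237.7,.044);b=onz('w1',351.6,237.4,.044);print(a,b,(a+b)/2,np.linalg.norm(a-b),np.degrees(np.arctan2((b-a)[0],-(b-a)[1])))
plan([.5255,-.168,.06],5.2)
E
```

```text
flange [ 0.52786927 -0.16706955  0.016     ]
[ 0.52407571 -0.14502623  0.044     ] [ 0.52839659 -0.18869289  0.044     ] [ 0.52623615 -0.16685956  0.044     ] 0.043879915772421084 5.651112448598624
shift mm [88.5 -1.   1.7] toolx [-0.0015  0.001  -1.    ] y [ 0.996  0.092 -0.001] z [ 0.092 -0.996 -0.001]
turn -179.9 or 0.1
t 1.45 F [-0.06  1.68 -1.15] w 0.0849 tcp [ 0.5265 -0.1663  0.1485] j [-0.31  0.08  0.01  1.5   0.    2.74]
```

>>> play_rows(rows=[0.06,0.02,0.0,0,0.4,0.06,0.04,0,0,0.4,0.06,0.06,0,0,0.4,0.06,0.08,0,0,0.4,0.06,0.09,0.0005,-0.0005,0.4,0.06,0.095,0.001,-0.0008,0.4,0.06,0.1,0.001,-0.0008,0.4,0.06,0.1,0.001,-0.0008,0.4,0.06,0.1,0.001,-0.0008,0.4,0.06,0.1,0.001,-0.0008,0.4], force=40)

```text
clock: 2.7
tcp_pos: [0.5265, -0.1677, 0.0507]
tool_rot: [1.174, 1.57, -0.313]
contact_force: [-1.0, 0.1, -0.6]
grip_width: 0.0602
```

```bash
python3 - <<'E'
from h import *
for i in range(3):
    plan([.5262,-.1676,.0185],5.4); s=snap('wrist','w2')
snap('side','s2')
a=cv2.imread('pics/w2.png')[150:400,180:460]; b=cv2.imread('pics/s2.png')[150:270,330:450]
cv2.imwrite('pics/c4.png',np.hstack([cv2.resize(a,(448,400)),cv2.resize(b,(352,400)if 0 else (352,352),interpolation=cv2.INTER_CUBIC) if 0 else cv2.resize(b,(350,400))]))
E
```

```text
shift mm [32.2 -0.3 -0.1] toolx [ 5.e-04 -2.e-04 -1.e+00] y [0.996 0.084 0.001] z [ 0.084 -0.996  0.   ]
turn 179.4 or -0.6
t 2.7 F [-0.96  0.11 -0.61] w 0.0602 tcp [ 0.5265 -0.1677  0.0507] j [-0.31  0.1  -0.16  1.31 -0.    2.75]
wrist ['image', 'mtx', 'T']
shift mm [32.1 -0.3 -0.1] toolx [ 4.e-04 -1.e-04 -1.e+00] y [0.996 0.084 0.   ] z [ 0.084 -0.996  0.   ]
turn 179.4 or -0.6
t 2.75 F [-0.5  -0.12 -0.42] w 0.0601 tcp [ 0.5265 -0.1677  0.0506] j [-0.31  0.1  -0.16  1.31 -0.    2.75]
wrist ['image', 'mtx', 'T']
shift mm [32.  -0.2 -0.1] toolx [ 3.e-04 -1.e-04 -1.e+00] y [0.996 0.084 0.   ] z [ 0.084 -0.996  0.   ]
turn 179.4 or -0.6
t 2.8 F [0.1  0.74 0.22] w 0.0599 tcp [ 0.5264 -0.1677  0.0505] j [-0.31  0.1  -0.16  1.31  0.    2.75]
wrist ['image', 'mtx', 'T']
side ['image', 'mtx', 'T']
```

View pics/c4.png

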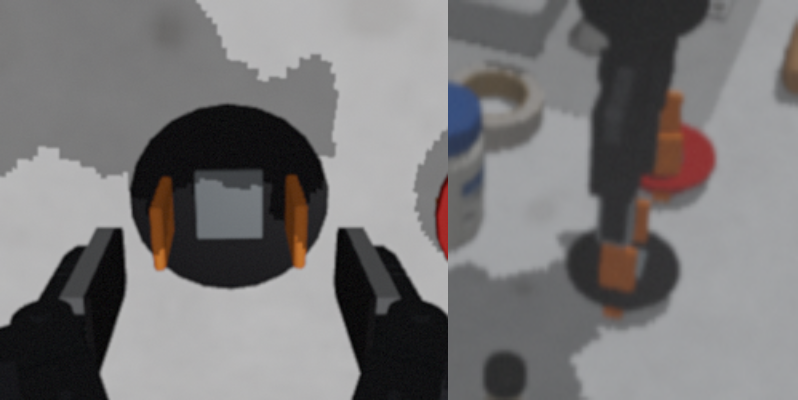

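>>> play_rows(rows=[0.06,0.01,-0.0002,0,-0.5,0.06,0.02,-0.0002,0,-0.5,0.058,0.028,-0.0002,0,-0.5,0.056,0.032,-0.0002,0,-0.5,0.054,0.032,-0.0002,0,-0.5,0.05,0.032,-0.0002,0,-0.5,0.046,0.032,-0.0002,0,-0.5,0.042,0.032,-0.0002,0,-0.5,0.038,0.032,-0.0002,0,-0.5,0.03,0.032,-0.0002,0,-0.5], force=40)

```text
clock: 4.15
tcp_pos: [0.5268, -0.1678, 0.0205]
tool_rot: [1.267, 1.569, -0.211]
contact_force: [-5.2, 1.8, 15.9]
grip_width: 0.0317
```

```bash
python3 - <<'E'
from h import *
plan([.5262,-.1676,.0185],5.4); s=snap('wrist','w3')
snap('side','s3')
a=cv2.imread('pics/w3.png')[150:400,180:460]; b=cv2.imread('pics/s3.png')[180:260,350:430]
cv2.imwrite('pics/c5.png',np.hstack([cv2.resize(a,(448,400)),cv2.resize(b,(350,400),interpolation=cv2.INTER_CUBIC)]))
E
```

```text
shift mm [ 2.  -0.5 -0.2] toolx [ 2.2e-03 -5.0e-04 -1.0e+00] y [0.996 0.092 0.002] z [ 0.092 -0.996  0.001]
turn 179.9 or -0.1
t 4.15 F [-5.16  1.75 15.91] w 0.0317 tcp [ 0.5268 -0.1678  0.0205] j [-0.31  0.11 -0.2   1.25  0.    2.74]
wrist ['image', 'mtx', 'T']
side ['image', 'mtx', 'T']
```

View pics/c5.png

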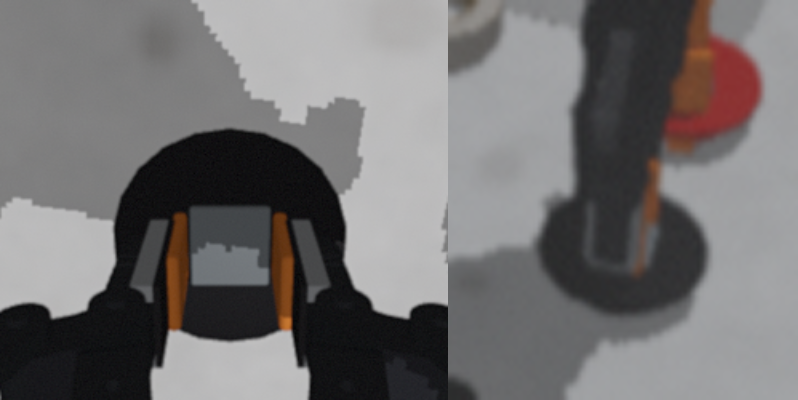

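>>> play_rows(rows=[0.045,0,0,0,0,0.053,0,0,0,0,0.053,-0.002,0,0,0,0.053,-0.0048,0,0,0,0.053,-0.0048,0,0,0,0.048,-0.0048,0,0,0,0.042,-0.0048,0,0,0,0.038,-0.0048,0,0,0,0.03,-0.0048,0,0,0,0.03,-0.0048,0,0,0], force=40)

```text
clock: 5.5
tcp_pos: [0.5266, -0.1677, 0.025]
tool_rot: [1.256, 1.569, -0.222]
contact_force: [-5.1, 2.3, 15.4]
grip_width: 0.0309
```

```bash
python3 - <<'E'
from h import *
plan([.5262,-.1676,.0185],5.4); s=snap('wrist','w4')
snap('side','s4')
a=cv2.imread('pics/w4.png')[150:400,180:460]; b=cv2.imread('pics/s4.png')[180:260,350:430]
cv2.imwrite('pics/c6.png',np.hstack([cv2.resize(a,(448,400)),cv2.resize(b,(350,400),interpolation=cv2.INTER_CUBIC)]))
E
```

```text
shift mm [ 6.5 -0.3 -0.2] toolx [ 1.7e-03 -4.0e-04 -1.0e+00] y [0.996 0.092 0.002] z [ 0.092 -0.996  0.001]
turn 179.9 or -0.1
t 5.5 F [-5.1   2.29 15.37] w 0.0309 tcp [ 0.5266 -0.1677  0.025 ] j [-0.31  0.11 -0.2   1.26  0.    2.74]
wrist ['image', 'mtx', 'T']
side ['image', 'mtx', 'T']
```

View pics/c6.png

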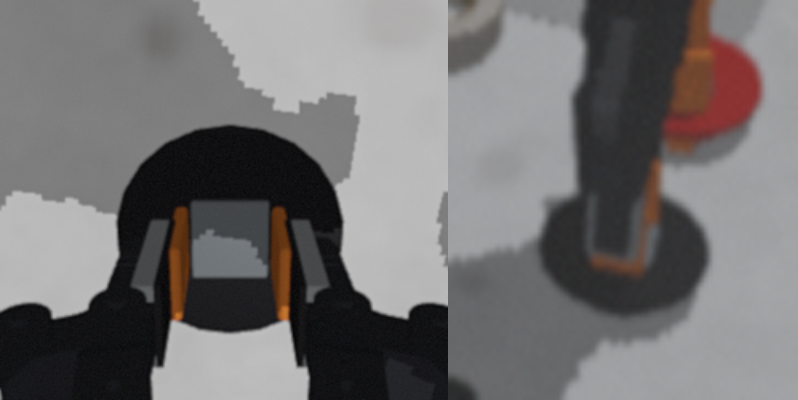

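>>> play_rows(rows=[0.03,-0.003,0,0,0,0.03,-0.008,0,0,0,0.03,-0.02,0,0,0,0.03,-0.04,0,0,0,0.03,-0.06,0,0,0,0.03,-0.085,0,0,0,0.03,-0.11,0,0,0,0.03,-0.135,0,0,0,0.03,-0.142,0,0,0,0.03,-0.142,0,0,0], force=40)

```text
clock: 6.85
tcp_pos: [0.5263, -0.1677, 0.1652]
tool_rot: [1.191, 1.57, -0.287]
contact_force: [-0.1, 0.0, -1.5]
grip_width: 0.0307
```

```bash
python3 - <<'E'
from h import *
plan([.538,.023,.165],5.4); s=snap('wrist','w5')
snap('side','s5')
a=cv2.imread('pics/w5.png')[150:400,180:460]; b=cv2.imread('pics/s5.png')[100:260,330:470]
cv2.imwrite('pics/c7.png',np.hstack([cv2.resize(a,(448,400)),cv2.resize(b,(350,400),interpolation=cv2.INTER_CUBIC)]))
E
```

```text
shift mm [   0.2   29.3 -188.8] toolx [ 4.e-04 -1.e-04 -1.e+00] y [0.996 0.092 0.   ] z [ 0.092 -0.996  0.   ]
turn 179.9 or -0.1
t 6.85 F [-0.09  0.03 -1.55] w 0.0307 tcp [ 0.5263 -0.1677  0.1652] j [-0.31  0.08  0.04  1.53  0.    2.74]
wrist ['image', 'mtx', 'T']
side ['image', 'mtx', 'T']
```

View pics/c7.png

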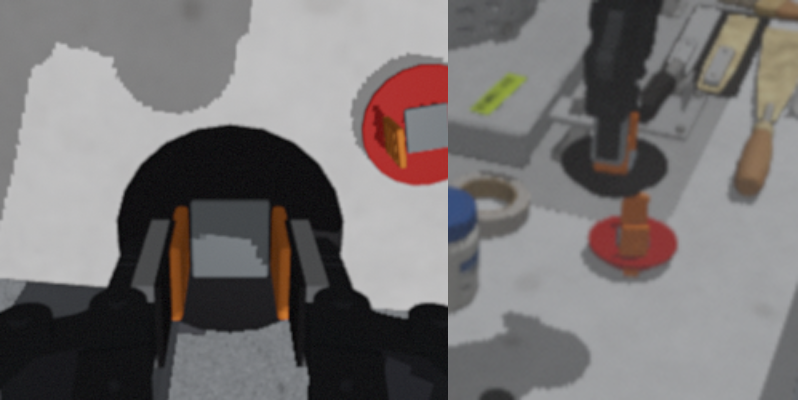

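>>> play_rows(rows=[0.03,0,0.003,-0.02,0,0.03,0,0.006,-0.045,0,0.03,0,0.01,-0.07,0,0.03,0,0.014,-0.095,0,0.03,0,0.018,-0.12,0,0.03,0,0.022,-0.145,0,0.03,0,0.026,-0.17,0,0.03,0,0.029,-0.189,0,0.03,0,0.0293,-0.189,0,0.03,0,0.0293,-0.189,0], force=40)

```text
clock: 8.2
tcp_pos: [0.5377, 0.0231, 0.1649]
tool_rot: [-1.042, 1.57, -2.52]
contact_force: [0.7, -0.9, -1.0]
grip_width: 0.0312
```

```bash
python3 - <<'E'
from h import *
plan([.538,.123,.165],5.4); s=snap('wrist','w6'); plan([.538,.123,.165],5.4)
E
```

```text
shift mm [ -0.1   9.5 -99.4] toolx [-3.e-04 -2.e-04 -1.e+00] y [ 0.996  0.093 -0.   ] z [ 0.093 -0.996  0.   ]
turn 179.9 or -0.1
t 8.2 F [ 0.67 -0.93 -1.01] w 0.0312 tcp [0.5377 0.0231 0.1649] j [ 0.04  0.04  0.    1.53 -0.    3.09]
wrist ['image', 'mtx', 'T']
shift mm [ -0.1   9.5 -99.7] toolx [-2.e-04 -2.e-04 -1.e+00] y [ 0.996  0.092 -0.   ] z [ 0.092 -0.996  0.   ]
turn 179.9 or -0.1
t 8.25 F [-0.22 -0.3  -0.44] w 0.0312 tcp [0.5378 0.0229 0.165 ] j [ 0.04  0.04  0.    1.53 -0.    3.09]
```

View pics/w6.png

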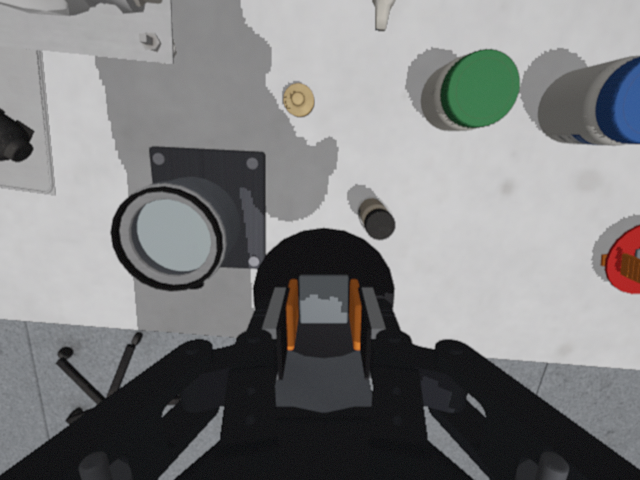

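```bash
python3 - <<'E'
from h import *
t=cv2.imread('pics/w6.png')
a=cv2.resize(t[178:298,104:234],(650,600),interpolation=cv2.INTER_CUBIC)
cv2.imwrite('pics/c8.png',a)
t=cv2.convertScaleAbs(t,alpha=2.5)
cv2.imwrite('pics/c9.png',cv2.resize(t[220:370,240:410],(680,600),interpolation=cv2.INTER_CUBIC))
E
```

```text
(no output)
```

View pics/c8.png

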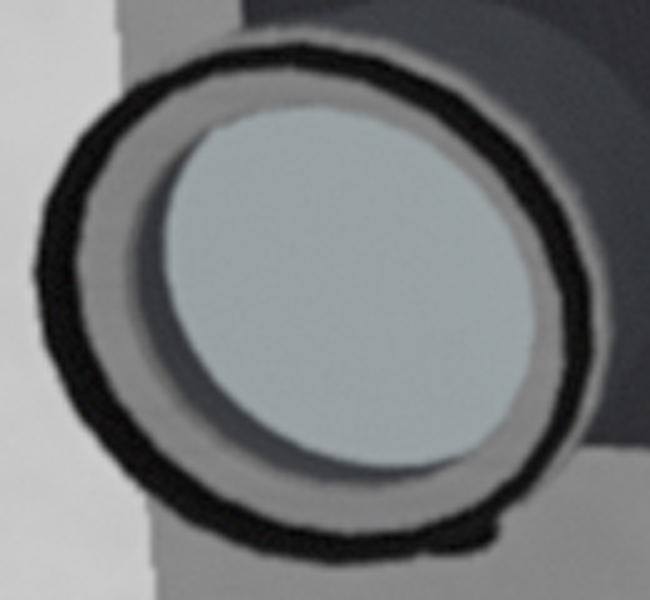

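View pics/c9.png

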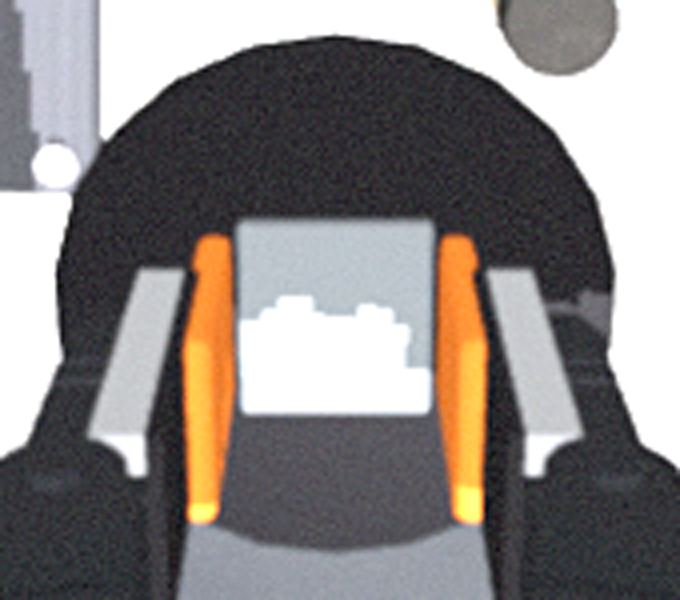

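```bash
cat > fit.py <<'E'
from h import *
from scipy.optimize import least_squares
def fit(f,sets,x0,s,off):
    # sets: (R,dz,pts) ; residual: radial distance at plane z+dz
    def r(p):
        o=[]
        for Rr,dz,pts in sets:
            for u,v in pts:
                q=onz(f,off[0]+(u+.5)/s-.5,off[1]+(v+.5)/s-.5,p[2]+dz); o.append(np.hypot(q[0]-p[0],q[1]-p[1])-Rr)
        return np.array(o)*1e3
    z=least_squares(r,x0,loss='soft_l1'); J=z.jac; C=np.linalg.inv(J.T@J)
    print(f,z.x.round(4),'rms mm',np.sqrt(np.mean(r(z.x)**2)).round(2),'sd',np.sqrt(np.diag(C)).round(4)); print(r(z.x).round(1)); return z.x
E
python3 - <<'E'
from fit import *
far=[(38,270),(45,200),(75,140),(50,350),(85,415),(140,475),(200,520),(270,552),(340,560)]
near=[(595,330),(590,290),(555,210),(505,140),(440,85),(370,55)]
ifar=[(80,250),(90,190),(105,340),(150,410),(220,480),(300,520)]
inear=[(560,320),(545,260),(500,180),(430,115),(360,82),(300,68)]
fit('w6',[(.036,.006,far),(.036,0,near),(.033,0,ifar),(.033,.006,inear)],[.538,.123,.09],5,(104,178))
near=[(335,37),(250,48),(180,82),(130,125),(420,48),(490,80),(550,130)]
mid=[(60,250),(57,300),(610,250),(613,295)]
far=[(335,550),(290,546),(380,546)]
c=fit('w6',[(.036,.012,near),(.036,.014,mid),(.036,.016,far)],[.538,.023,.14],4,(240,220))
s=manip.sense();M=R.from_euler('xyz',s['tool_rot']).as_matrix();print(M.T@(c-s['tcp_pos']))
E
```

```text
w6 [0.5364 0.1292 0.0874] rms mm 0.59 sd [0.0006 0.0008 0.0014]
[-0.2  0.2  0.1  0.1 -0.2 -0.6 -0.2  0.5  0.2  0.3  0.  -1.2 -1.1 -0.6
 -0.6  0.8  1.  -0.7 -1.3 -0.2  0.9  0.5  0.2  0.2  0.4  0.3  0.5]
w6 [0.5342 0.0227 0.1359] rms mm 0.18 sd [0.0006 0.0004 0.0012]
[-0.1  0.1 -0.2 -0.4  0.1 -0.1 -0.   0.3  0.3  0.2  0.1 -0.  -0.1 -0.1]
[ 0.02902676 -0.00358159 -0.00014218]
```

>>> play_rows(rows=[0.03,0,-0.03,-0.01,-2,0.03,0,-0.06,-0.02,-4,0.03,0,-0.0785,-0.04,-6,0.03,0,-0.0785,-0.06,-9,0.03,0,-0.0785,-0.08,-12,0.03,0,-0.0785,-0.1,-14,0.03,0,-0.0785,-0.1077,-15,0.03,0,-0.0785,-0.1077,-15,0.03,0,-0.0785,-0.1077,-15,0.03,0,-0.0785,-0.1077,-15], force=40)

```text
clock: 9.5
tcp_pos: [0.4498, 0.1227, 0.1651]
tool_rot: [-0.729, 1.571, -1.947]
contact_force: [0.4, -0.6, 0.5]
grip_width: 0.0308
```

```bash
python3 - <<'E'
from h import *
plan([.538,.123,.165],20.4); s=snap('wrist','w7'); print(s['T'].round(3)); snap('side','s7'); snap('top','t7'); plan([.538,.123,.165],20.4)
E
```

```text
shift mm [ 0.1 82.9 30.2] toolx [-1.e-04 -1.e-04 -1.e+00] y [ 0.938  0.346 -0.   ] z [ 0.346 -0.938  0.   ]
turn 179.8 or -0.2
t 9.5 F [ 0.4  -0.59  0.48] w 0.0308 tcp [0.4498 0.1227 0.1651] j [ 0.27 -0.13 -0.16  1.54 -0.    3.05]
wrist ['image', 'mtx', 'T']
[[ 0.346  0.894  0.285  0.523]
 [-0.938  0.33   0.105  0.15 ]
 [-0.    -0.303  0.953  0.308]
 [ 0.     0.     0.     1.   ]]
side ['image', 'mtx', 'T']
top ['image', 'mtx', 'T']
shift mm [ 0.1 82.8 30.5] toolx [ 1.e-04 -0.e+00 -1.e+00] y [0.938 0.346 0.   ] z [ 0.346 -0.938  0.   ]
turn 179.9 or -0.1
t 9.65 F [-0.02  0.57 -0.54] w 0.0312 tcp [0.4498 0.1229 0.1651] j [ 0.27 -0.13 -0.16  1.54 -0.    3.05]
```

View pics/w7.png

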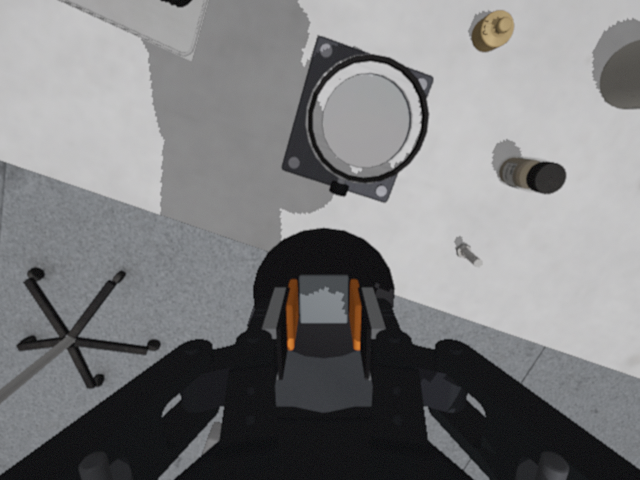

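View pics/s7.png

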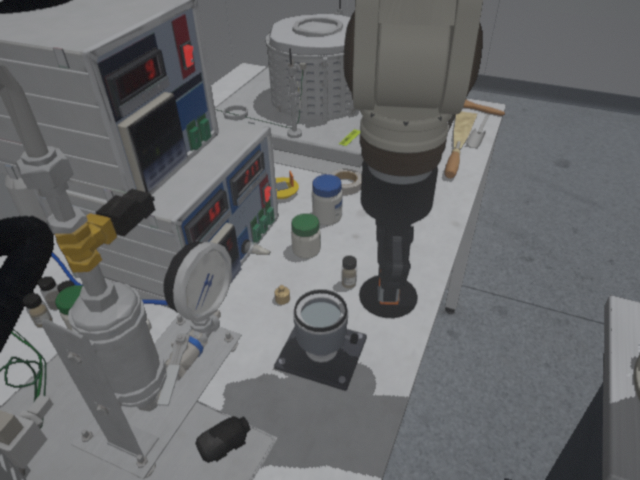

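```bash
python3 - <<'E'
from h import *
t=cv2.imread('pics/w7.png')
cv2.imwrite('pics/d1.png',cv2.resize(t[45:195,300:440],(560,600),interpolation=cv2.INTER_CUBIC))
t=cv2.imread('pics/s7.png')
cv2.imwrite('pics/d2.png',cv2.convertScaleAbs(cv2.resize(t[270:370,285:425],(784,560),interpolation=cv2.INTER_CUBIC),alpha=1.5))
E
```

```text
(no output)
```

View pics/d1.png

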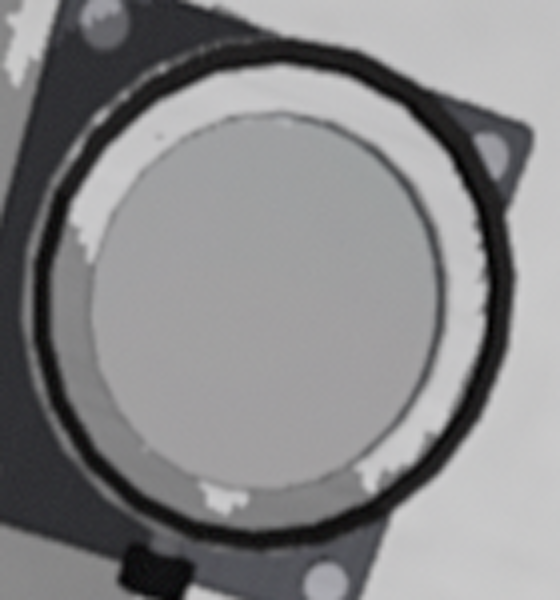

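View pics/d2.png

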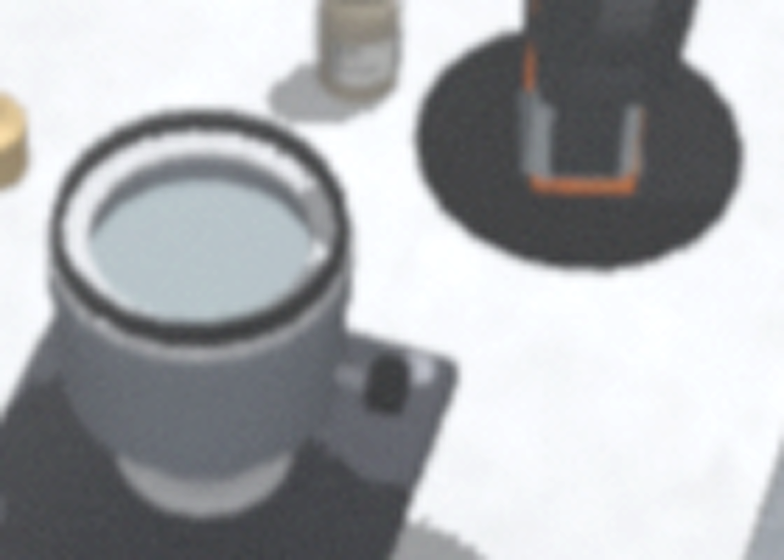

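```bash
python3 - <<'E'
from fit import *
far=[(515,280),(505,200),(512,340),(490,410),(480,150),(430,93)]
near=[(33,300),(55,190),(45,380),(90,460)]
m=[(447,300),(442,235),(405,160),(440,350),(405,420),(350,470),(92,300),(100,230),(130,170),(105,370),(150,445),(200,480),(255,490),(280,113),(200,128),(340,125)]
fit('w7',[(.036,.006,far),(.036,0,near),(.027,0,m)],[.538,.123,.09],4,(300,45))
fit('w7',[(.027,0,m)],[.538,.123,.09],4,(300,45))
# side: tube
s=5.6;off=(285,270)
fo=[(52,240),(55,200),(85,145),(130,117),(190,107),(250,115),(300,135),(340,180),(350,225)]
no=[(60,270),(95,318),(150,342),(200,348),(255,338),(310,310),(345,270)]
t=fit('s7',[(.036,.006,fo),(.036,.0,no)],[.538,.123,.09],s,off)
# cap
cn=[(590,270),(520,255),(470,225),(430,180),(650,255),(700,228),(735,190)]
cf=[(418,130),(440,80),(480,48),(690,60),(725,95),(743,150)]
c=fit('s7',[(.036,.012,cn),(.036,.016,cf)],[.45,.123,.14],s,off)
print('side d',t-c)
t1=[(u,v) for u,v in far]
E
```

```text
w7 [0.5378 0.1269 0.092 ] rms mm 0.56 sd [0.0004 0.0004 0.0016]
[-0.6 -0.2 -0.2  0.3 -0.5 -0.7 -0.2  0.3 -0.3 -0.7 -0.1  0.4  1.1  0.1
  0.3  0.7 -0.1  0.9  1.6 -0.6 -0.1  0.4  0.2 -0.2  0.2 -0.1]
w7 [0.5377 0.1271 0.0942] rms mm 0.52 sd [0.0004 0.0005 0.0023]
[-0.4  0.1  0.7 -0.2  0.   0.4 -0.4  0.6  1.3 -0.8 -0.2  0.2 -0.  -0.5
 -0.2 -0.5]
s7 [0.5376 0.1239 0.0893] rms mm 0.49 sd [0.0015 0.0032 0.004 ]
[ 0.1 -0.6  0.6  0.9 -0.1 -0.9 -0.2 -0.2  0.2 -0.5  0.4 -0.  -0.  -0.4
 -0.   0.9]
s7 [0.4517 0.1026 0.1208] rms mm 0.7 sd [0.001  0.0041 0.0045]
[ 0.9  0.3 -0.4  0.2 -1.1 -1.3  0.2  1.1 -0.3 -1.   0.2  0.3  0.4]
side d [ 0.08595808  0.02128404 -0.03145883]
```

>>> play_rows(rows=[0.03,0,0.02,0.007,0,0.03,0,0.042,0.0145,0,0.03,0,0.065,0.0225,0,0.03,0,0.0833,0.0289,0,0.03,0,0.0833,0.0289,0,0.03,0.01,0.0833,0.0289,0,0.03,0.02,0.0833,0.0289,0,0.03,0.03,0.0833,0.0289,0,0.03,0.036,0.0833,0.0289,0,0.03,0.036,0.0833,0.0289,0], force=40)

```text
clock: 10.9
tcp_pos: [0.5375, 0.125, 0.1286]
tool_rot: [-1.74, 1.57, -2.956]
contact_force: [0.2, -0.1, -1.0]
grip_width: 0.0309
```

```bash
python3 - <<'E'
from h import *
plan([.538,.1245,.115],20.4); snap('side','s8'); snap('wrist','w8'); snap('top','t8'); plan([.538,.1245,.115],20.4)
t=cv2.imread('pics/s8.png')
a=cv2.convertScaleAbs(cv2.resize(t[240:390,260:390],(520,600),interpolation=cv2.INTER_CUBIC),alpha=1.6)
cv2.imwrite('pics/d3.png',a)
E
```

```text
shift mm [13.6  0.3  0.6] toolx [-7.e-04 -1.e-04 -1.e+00] y [ 0.938  0.347 -0.001] z [ 0.347 -0.938 -0.   ]
turn 179.9 or -0.1
t 10.9 F [ 0.21 -0.12 -1.01] w 0.0309 tcp [0.5375 0.125  0.1286] j [ 0.23  0.08 -0.03  1.46  0.    3.02]
side ['image', 'mtx', 'T']
wrist ['image', 'mtx', 'T']
top ['image', 'mtx', 'T']
shift mm [14.4 -0.2  0.5] toolx [ 5.e-04  1.e-04 -1.e+00] y [0.938 0.347 0.001] z [ 0.347 -0.938  0.   ]
turn 179.9 or -0.1
t 11.05 F [-0.31 -0.43 -0.73] w 0.0308 tcp [0.538  0.1251 0.1294] j [ 0.23  0.08 -0.03  1.46 -0.    3.02]
```

View pics/d3.png

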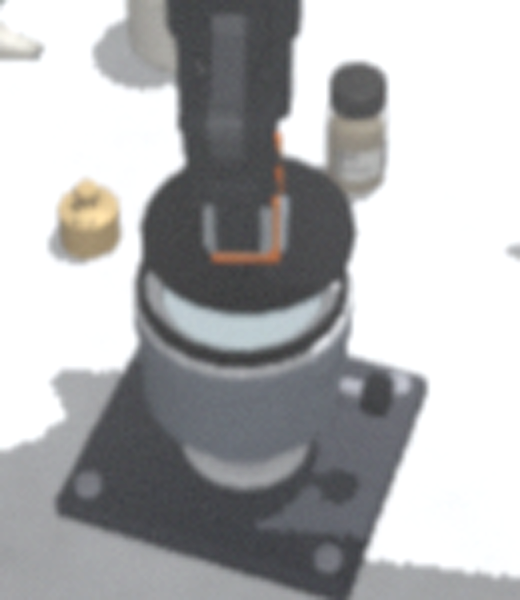

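View pics/w8.png

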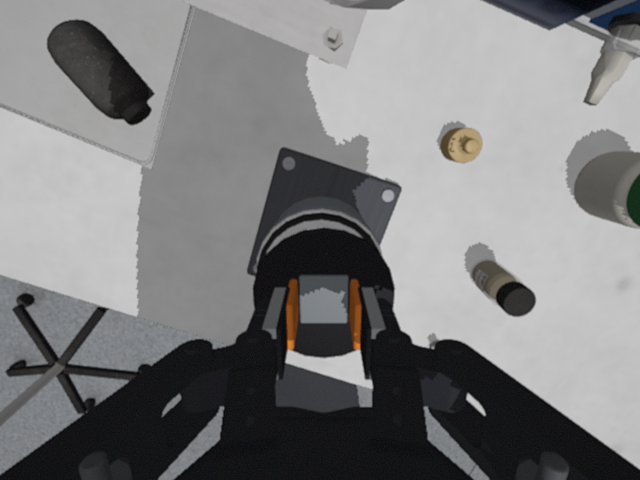

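```bash
python3 - <<'E'
from h import *
g=cv2.cvtColor(cv2.imread('pics/s8.png'),cv2.COLOR_BGR2GRAY); g0=cv2.cvtColor(cv2.imread('pics/s7.png'),cv2.COLOR_BGR2GRAY)
for r in (290,293,296,298): print('cap',r,g[r,290:302],g[r,343:355])
for r in (304,307,310,313,316): print('seal',r,g0[r,288:304],g0[r,338:354])
E
```

```text
cap 290 [155 161 161 160 161 156 133  92  55  47  46  46] [ 49  51  50  62  89 119 142 148 152 161 165 167]
cap 293 [150 160 161 160 154 130  84  51  45  44  47  46] [ 51  47  50  52  74 121 156 164 165 166 166 166]
cap 296 [141 158 161 159 138  90  54  46  45  46  45  44] [ 49  48  50  50  53  95 147 163 165 166 166 166]
cap 298 [136 157 162 161 145  96  54  44  46  45  43  45] [ 48  48  49  51  50  86 135 159 166 165 165 167]
seal 304 [163 166 167 167 167 166 154 110  68  73 110 141 154 157 154 142] [115 111 106 101  88  66  53  67 112 158 168 169 169 168 168 169]
seal 307 [164 165 166 167 166 156 111  69  83 128 153 158 153 136 105  83] [ 77  84  97 103 103  95  73  57  86 139 162 168 168 168 168 169]
seal 310 [164 165 165 166 159 133  90  80 121 151 157 155 140 106  98 115] [117 103  94  98 100 100  89  65  61 103 146 164 169 168 168 169]
seal 313 [165 165 165 165 157 128  85  74 107 146 157 156 142 130 129 129] [128 125 120 129 119  99  74  54  62 103 144 163 168 168 169 169]
seal 316 [165 166 166 166 160 132  94  64  64 102 142 156 153 144 133 129] [127 130 133 128 113  79  55  56  74 104 140 162 168 169 168 168]
```

```bash
python3 - <<'E'
from h import *
t=cv2.convertScaleAbs(cv2.imread('pics/w8.png'),alpha=2)
cv2.imwrite('pics/d4.png',cv2.resize(t[200:350,240:410],(680,600),interpolation=cv2.INTER_CUBIC))
E
```

```text
(no output)
```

View pics/d4.png

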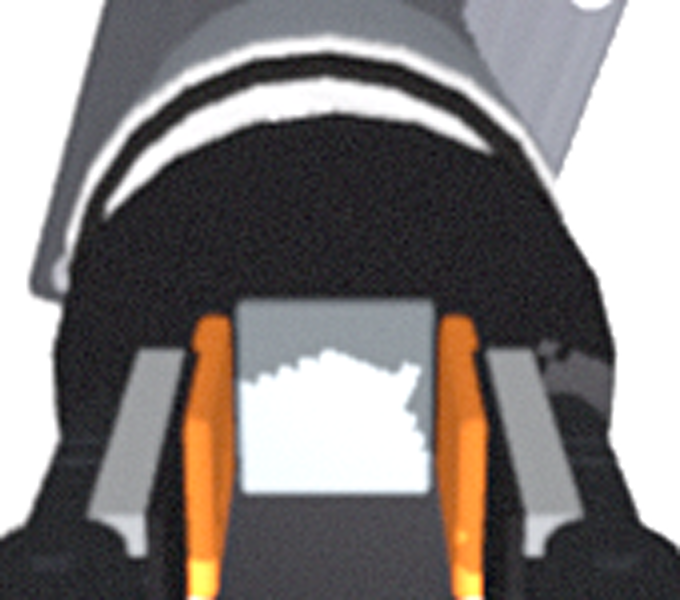

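>>> play_rows(rows=[0.03,0,0.0016,-0.0016,0,0.03,0,0.0016,-0.0016,0,0.03,0.003,0.0016,-0.0016,0,0.03,0.005,0.0016,-0.0016,0,0.03,0.007,0.0016,-0.0016,0,0.03,0.008,0.0016,-0.0016,0,0.03,0.008,0.0016,-0.0016,0,0.03,0.008,0.0016,-0.0016,0,0.03,0.008,0.0016,-0.0016,0,0.03,0.008,0.0016,-0.0016,0], force=40)

```text
clock: 12.3
tcp_pos: [0.5389, 0.1271, 0.1212]
tool_rot: [1.358, 1.571, 0.142]
contact_force: [0.1, 0.2, -0.1]
grip_width: 0.031
```

```bash
python3 - <<'E'
from h import *
plan([.538,.1245,.115],20.4); snap('side','s9'); snap('wrist','w9'); plan([.538,.1245,.115],20.4)
t=cv2.convertScaleAbs(cv2.imread('pics/w9.png'),alpha=2)
a=cv2.resize(t[200:300,240:410],(680,400),interpolation=cv2.INTER_CUBIC)
cv2.imwrite('pics/d5.png',a)
g=cv2.cvtColor(cv2.imread('pics/s9.png'),cv2.COLOR_BGR2GRAY)
for r in (296,299,302,305): print('cap',r,g[r,290:302],g[r,343:355])
t=cv2.imread('pics/s9.png')
cv2.imwrite('pics/d6.png',cv2.convertScaleAbs(cv2.resize(t[240:390,260:390],(520,600),interpolation=cv2.INTER_CUBIC),alpha=1.6))
E
```

```text
shift mm [ 6.2 -1.7  2.1] toolx [ 1.e-04  0.e+00 -1.e+00] y [0.938 0.347 0.   ] z [ 0.347 -0.938  0.   ]
turn 179.9 or -0.1
t 12.3 F [ 0.07  0.16 -0.11] w 0.031 tcp [0.5389 0.1271 0.1212] j [ 0.23  0.08 -0.04  1.45 -0.    3.02]
side ['image', 'mtx', 'T']
wrist ['image', 'mtx', 'T']
shift mm [ 6.1 -1.7  2.1] toolx [ 0.  0. -1.] y [0.938 0.347 0.   ] z [ 0.347 -0.938 -0.   ]
turn 179.9 or -0.1
t 12.4 F [-0.61 -0.91 -1.38] w 0.031 tcp [0.5388 0.1271 0.1211] j [ 0.23  0.08 -0.04  1.45  0.    3.02]
cap 296 [141 158 162 158 137  89  51  46  45  44  45  44] [ 48  50  81 129 158 165 166 166 165 166 166 166]
cap 299 [140 157 159 138  90  52  45  44  44  44  44  44] [ 45  49  52  95 148 164 167 166 166 167 167 166]
cap 302 [162 164 155 120  70  47  42  45  45  44  44  41] [ 47  48  48  71 120 156 166 167 166 166 167 167]
cap 305 [163 163 158 128  81  50  45  46  43  44  43  42] [ 46  46  51  91 143 163 165 166 165 166 166 167]
```

View pics/d5.png

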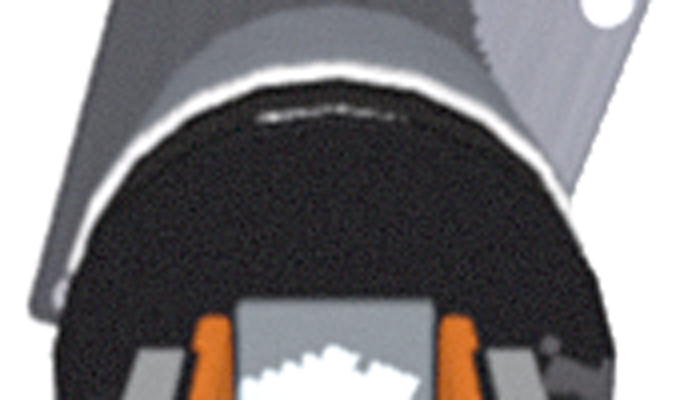

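View pics/d6.png

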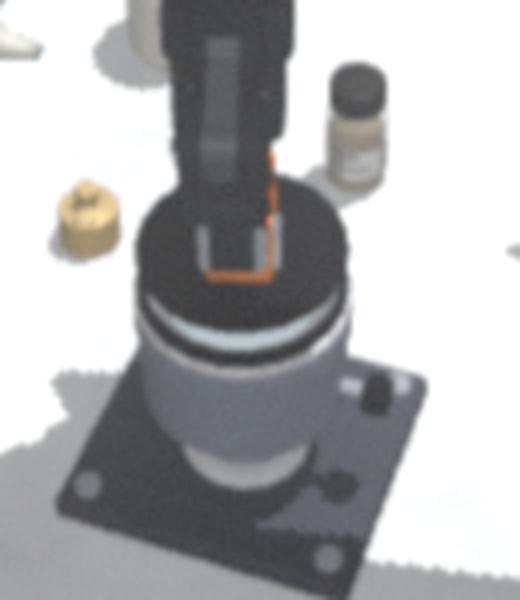

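>>> play_rows(rows=[0.03,0,0,-0.0005,0,0.03,0.001,0,-0.0005,0,0.03,0.002,0,-0.0005,0,0.03,0.003,0,-0.0005,0,0.03,0.004,0,-0.0005,0,0.03,0.005,0,-0.0005,0,0.03,0.006,0,-0.0005,0,0.03,0.007,0,-0.0005,0,0.03,0.008,0,-0.0005,0,0.03,0.008,0,-0.0005,0], force=40)

```text
clock: 13.65
tcp_pos: [0.5386, 0.1275, 0.113]
tool_rot: [-1.662, 1.571, -2.879]
contact_force: [-0.5, 0.4, -0.0]
grip_width: 0.0313
```

```bash
python3 - <<'E'
from h import *
plan([.538,.1245,.105],20.4); snap('side','s10'); plan([.538,.1245,.105],20.4)
t=cv2.imread('pics/s10.png')
cv2.imwrite('pics/d7.png',cv2.convertScaleAbs(cv2.resize(t[240:390,260:390],(520,600),interpolation=cv2.INTER_CUBIC),alpha=1.6))
E
```

```text
shift mm [ 8.  -1.6  2.6] toolx [-2.e-04 -0.e+00 -1.e+00] y [ 0.938  0.347 -0.   ] z [ 0.347 -0.938 -0.   ]
turn 179.9 or -0.1
t 13.65 F [-0.46  0.41 -0.03] w 0.0313 tcp [0.5386 0.1275 0.113 ] j [ 0.23  0.08 -0.06  1.43 -0.    3.02]
side ['image', 'mtx', 'T']
shift mm [ 8.1 -1.7  2.6] toolx [-0. -0. -1.] y [ 0.938  0.347 -0.   ] z [ 0.347 -0.938  0.   ]
turn 179.9 or -0.1
t 13.7 F [-0.2   1.08 -0.05] w 0.0311 tcp [0.5386 0.1275 0.1131] j [ 0.23  0.08 -0.06  1.43 -0.    3.02]
```

View pics/d7.png

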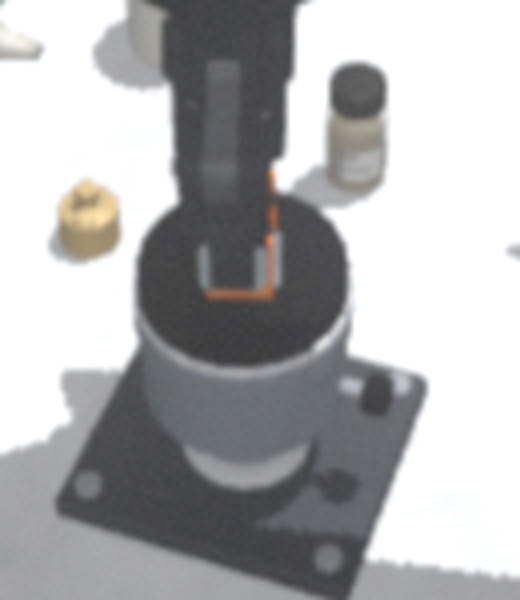

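>>> play_rows(rows=[0.03,0.0005,0,0,0,0.03,0.001,0,0,0,0.03,0.0015,0,0,0,0.03,0.002,0,0,0,0.03,0.0025,0,0,0,0.03,0.003,0,0,0,0.03,0.0035,0,0,0,0.03,0.004,0,0,0,0.03,0.004,0,0,0,0.03,0.004,0,0,0], force=40)

```text
clock: 14.95
tcp_pos: [0.5387, 0.1276, 0.1092]
tool_rot: [1.431, 1.571, 0.215]
contact_force: [-2.0, -0.8, 3.5]
grip_width: 0.0306
```

```bash
python3 - <<'E'
from h import *
for i in range(2):
    plan([.538,.1245,.105]); snap('side','s11')
t=cv2.imread('pics/s11.png')
cv2.imwrite('pics/d8.png',cv2.convertScaleAbs(cv2.resize(t[240:390,260:390],(520,600),interpolation=cv2.INTER_CUBIC),alpha=1.6))
E
```

```text
shift mm [ 4.2 -1.7  2.6] toolx [ 1.e-04  0.e+00 -1.e+00] y [0.938 0.347 0.   ] z [ 0.347 -0.938  0.   ]
t 14.95 F [-2.01 -0.8   3.54] w 0.0306 tcp [0.5387 0.1276 0.1092] j [ 0.23  0.08 -0.06  1.42 -0.    3.02]
side ['image', 'mtx', 'T']
shift mm [ 4.2 -1.7  2.6] toolx [ 2.e-04  0.e+00 -1.e+00] y [0.938 0.347 0.   ] z [ 0.347 -0.938  0.   ]
t 15.0 F [-1.37  0.63  3.01] w 0.0308 tcp [0.5387 0.1276 0.1092] j [ 0.23  0.08 -0.06  1.42 -0.    3.02]
side ['image', 'mtx', 'T']
```

View pics/d8.png

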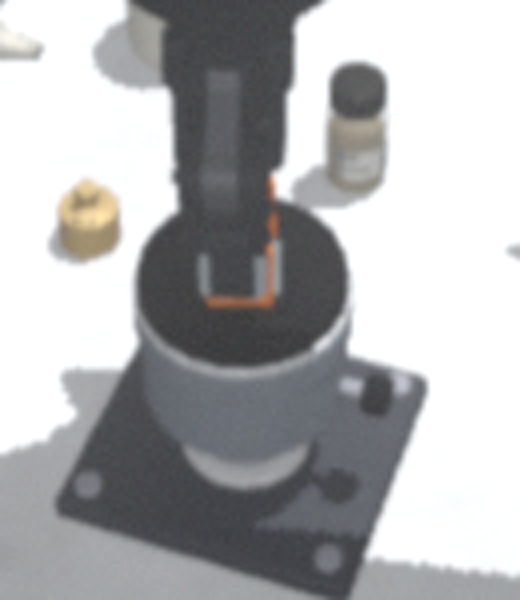

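>>> play_rows(rows=[0.03,0.0003,-0.0003,0,0,0.03,0.0006,-0.0003,0,0,0.03,0.0009,-0.0003,0,0,0.03,0.0012,-0.0003,0,0,0.03,0.0015,-0.0003,0,0,0.03,0.0018,-0.0003,0,0,0.03,0.002,-0.0003,0,0,0.03,0.002,-0.0003,0,0,0.03,0.002,-0.0003,0,0,0.03,0.002,-0.0003,0,0], force=40)

```text
clock: 16.3
tcp_pos: [0.5386, 0.1275, 0.1074]
tool_rot: [1.49, 1.57, 0.273]
contact_force: [0.7, -0.2, 5.5]
grip_width: 0.0309
```

```bash
python3 - <<'E'
from h import *
for i in range(4):
    s=manip.sense(); print(s['contact_force'].round(2),s['ft_torque'].round(3),s['tcp_pos'].round(4)); snap('side','s12')
E
```

```text
[ 0.67 -0.2   5.53] [ 0.113 -0.158 -0.022] [0.5386 0.1275 0.1074]
side ['image', 'mtx', 'T']
[1.31 0.36 5.47] [ 0.091 -0.228 -0.024] [0.5386 0.1275 0.1073]
side ['image', 'mtx', 'T']
[0.51 0.29 5.32] [ 0.079 -0.188  0.003] [0.5386 0.1275 0.1073]
side ['image', 'mtx', 'T']
[0.96 0.79 4.77] [ 0.128 -0.207  0.011] [0.5386 0.1275 0.1074]
side ['image', 'mtx', 'T']
```

>>> play_rows(rows=[0.03,0.0003,0,0,0,0.03,0.0006,0,0,0,0.03,0.0009,0,0,0,0.03,0.0012,0,0,0,0.03,0.0014,0,0,0,0.03,0.0014,0,0,0,0.03,0.0014,0,0,0,0.03,0.0014,0,0,0,0.03,0.0014,0,0,0,0.03,0.0014,0,0,0], force=40)

```text
clock: 17.75
tcp_pos: [0.5386, 0.1275, 0.1062]
tool_rot: [1.465, 1.57, 0.249]
contact_force: [0.3, 0.9, 7.2]
grip_width: 0.0308
```

```bash
python3 - <<'E'
from h import *
for i in range(4):
    s=manip.sense(); print(s['contact_force'].round(2),s['ft_torque'].round(3),s['tcp_pos'].round(4)); snap('side','s12')
t=cv2.imread('pics/s12.png')
cv2.imwrite('pics/d9.png',cv2.convertScaleAbs(cv2.resize(t[240:390,260:390],(520,600),interpolation=cv2.INTER_CUBIC),alpha=1.6))
E
```

```text
[0.34 0.87 7.2 ] [ 0.061 -0.105  0.015] [0.5386 0.1275 0.1062]
side ['image', 'mtx', 'T']
[-0.14  0.44  7.91] [ 0.069 -0.07   0.002] [0.5386 0.1275 0.1062]
side ['image', 'mtx', 'T']
[0.36 0.69 7.12] [ 0.113 -0.038  0.017] [0.5386 0.1275 0.1062]
side ['image', 'mtx', 'T']
[-0.43  0.2   6.65] [ 0.074 -0.055  0.037] [0.5386 0.1275 0.1062]
side ['image', 'mtx', 'T']
```

View pics/d9.png

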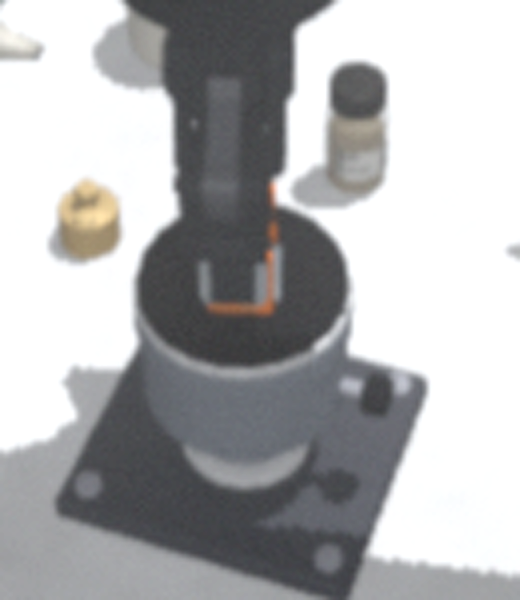

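>>> play_rows(rows=[0.034,0,0,0,0,0.038,0,0,0,0,0.042,0,0,0,0,0.046,0,0,0,0,0.05,0,0,0,0,0.054,0,0,0,0,0.058,0,0,0,0,0.058,0,0,0,0,0.058,0,0,0,0,0.058,0,0,0,0])

```text
clock: 19.2
tcp_pos: [0.5384, 0.1274, 0.1057]
tool_rot: [1.625, 1.571, 0.408]
contact_force: [1.0, 1.4, 0.1]
grip_width: 0.0581
```

```bash
python3 - <<'E'
from h import *
for i in range(2):
    s=manip.sense(); print(s['contact_force'].round(2),s['tcp_pos'].round(4),s['grip_width']); snap('wrist','w13')
snap('side','s13')
t=cv2.imread('pics/s13.png');w=cv2.imread('pics/w13.png')
a=cv2.resize(t[260:380,270:370],(400,480),interpolation=cv2.INTER_CUBIC);b=cv2.resize(w[200:380,250:400],(400,480),interpolation=cv2.INTER_CUBIC)
cv2.imwrite('pics/e1.png',cv2.convertScaleAbs(np.hstack([a,b]),alpha=1.6))
E
```

```text
[0.98 1.38 0.13] [0.5384 0.1274 0.1057] 0.05809932595592495
wrist ['image', 'mtx', 'T']
[0.02 0.36 0.51] [0.5384 0.1275 0.1057] 0.05791068888890654
wrist ['image', 'mtx', 'T']
side ['image', 'mtx', 'T']
```

View pics/e1.png

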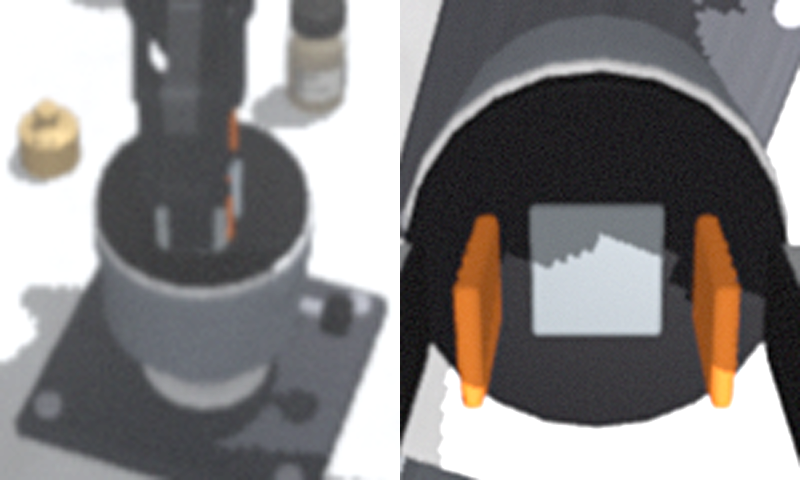

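>>> play_rows(rows=[0.064,-0.002,0,0,0,0.07,-0.008,0,0,0,0.07,-0.018,0,0,0,0.07,-0.03,0,0,0,0.07,-0.045,0,0,0,0.07,-0.06,0,0,0,0.07,-0.075,0,0,0,0.07,-0.09,0,0,0,0.07,-0.1,0,0,0,0.07,-0.1,0,0,0])

```text
clock: 20.6
tcp_pos: [0.5387, 0.1275, 0.2065]
tool_rot: [1.462, 1.57, 0.246]
contact_force: [0.7, -0.8, -0.2]
grip_width: 0.0698
```

```bash
python3 - <<'E'
from h import *
plan([.45,.1275,.21]); snap('wrist','w14'); snap('side','s14'); plan([.45,.1275,.21])
t=cv2.imread('pics/s14.png');w=cv2.imread('pics/w14.png')
a=cv2.resize(t[270:350,280:360],(400,400),interpolation=cv2.INTER_CUBIC);b=cv2.resize(w[180:280,275:375],(400,400),interpolation=cv2.INTER_CUBIC)
cv2.imwrite('pics/e2.png',cv2.convertScaleAbs(np.hstack([a,b]),alpha=1.6))
E
```

```text
shift mm [ -3.6 -83.2 -30.7] toolx [ 1.1e-03  3.0e-04 -1.0e+00] y [0.938 0.347 0.001] z [ 0.347 -0.938  0.   ]
t 20.6 F [ 0.66 -0.82 -0.25] w 0.0698 tcp [0.5387 0.1275 0.2065] j [0.23 0.09 0.13 1.61 0.   3.02]
wrist ['image', 'mtx', 'T']
side ['image', 'mtx', 'T']
shift mm [ -4.7 -82.8 -30.7] toolx [-5.e-04 -1.e-04 -1.e+00] y [ 0.938  0.347 -0.001] z [ 0.347 -0.938 -0.   ]
t 20.7 F [-0.54 -0.98 -0.39] w 0.07 tcp [0.5383 0.1274 0.2053] j [0.23 0.09 0.13 1.61 0.   3.02]
```

View pics/e2.png

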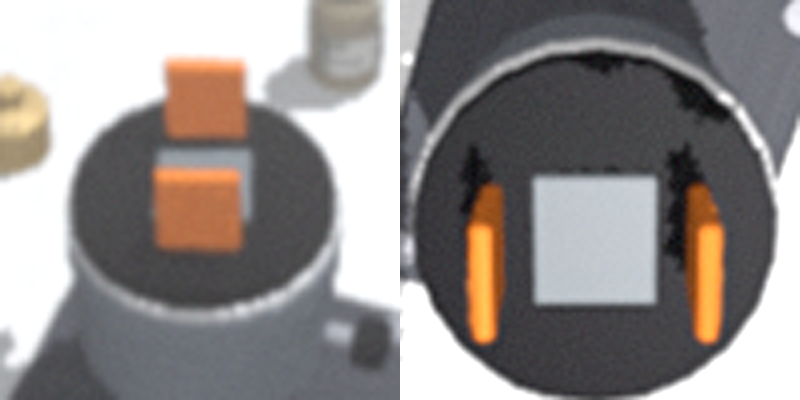

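```bash
python3 - <<'E'
from h import *
c=lambda x,y:(275+(x-400+.5)/4-.5,180+(y+.5)/4-.5)
for z in (.120,.125,.13):
    a=onz('w14',*c(482,282),z);b=onz('w14',*c(708,282),z);l=onz('w14',*c(413,240),z-.028);r=onz('w14',*c(776,240),z-.028)
    print(z,'tabs',np.linalg.norm(a-b),'flange',np.linalg.norm(l-r),'mid offset',((a+b)/2-(l+r)/2)@np.array([.347,-.938,0]))
t=lambda x,y:(280+(x+.5)/5-.5,270+(y+.5)/5-.5)
for z in (.125,): 
    print('side tab tops',np.linalg.norm(onz('side0',*t(205,62),z)-onz('side0',*t(198,172),z)))
g=cv2.imread('pics/s14.png'); cv2.imwrite('pics/e3.png',cv2.convertScaleAbs(cv2.resize(g[275:345,285:355],(600,600),interpolation=cv2.INTER_CUBIC),alpha=2.2,beta=-20))
snap('top','t14'); g=cv2.imread('pics/t14.png'); cv2.imwrite('pics/e4.png',g)
E
```

```text
0.12 tabs 0.04086517069003759 flange 0.07290670776939585 mid offset 0.00010806352930987639
0.125 tabs 0.03997600445909216 flange 0.07149266289336824 mid offset 0.00010602708066283842
0.13 tabs 0.03908683822814678 flange 0.07007861801734062 mid offset 0.00010399063201585257
side tab tops 0.039515047620450015
top ['image', 'mtx', 'T']
```

View pics/e3.png

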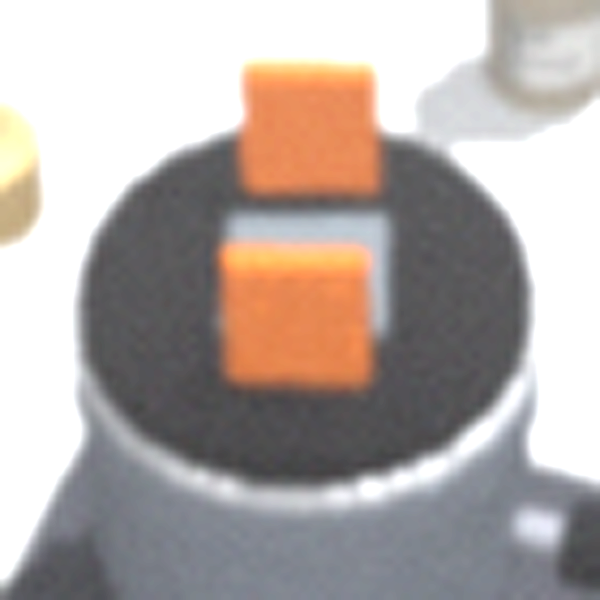

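View pics/e4.png

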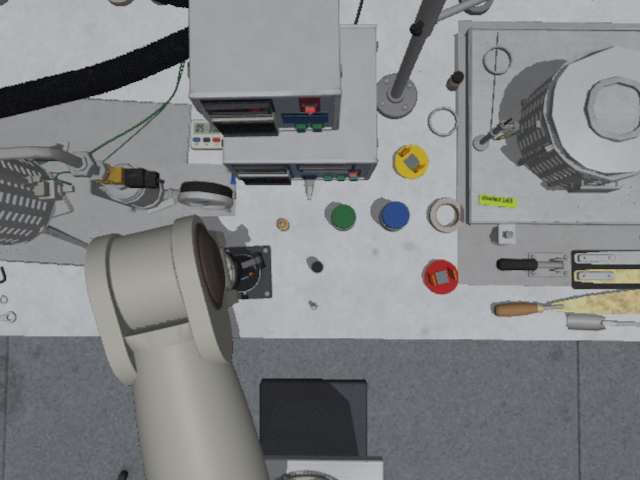

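Tab centres measure 39–40 mm apart, which matches the locked value of 39 mm (free 44, in the lip 34, pinched 30). The tabs are centred on the flange, and the seal and rim gap looks even all round. The bystanders have not moved and the gripper is clear, so I'm handing in.

```bash
python3 -c "
from rig import manip
print(manip.close_job())"
```

```text
the job is handed in; nothing more can be done
None
```

The dust cap is fitted in the sight tube, and my last checks show it level and locked. I handed the job in with the clock at about 21 s of the 54 s allowed.

**What I did:**
- I pinched the black cap's orange tabs. The first grip put the fingertips right at the flange, so I let go and gripped again about 4 mm above it, a little more than the 2 to 3 mm suggested.
- I lined the cap up over the mouth by comparing it with the tube in the side and wrist views.
- I pressed it onto the seal to about 8 N, roughly 5 mm of seal travel, with the tabs still pinched. Then I released it and backed straight off.

**Last checks:**
- **Locked:** the tab centres are 39 to 40 mm apart in both the wrist and side views. Locked should be 39 mm, free 44 mm and stuck in the lip 34 mm.
- **Level:** the tabs sit centred on the flange, and the ring at the rim looks even all round. I judged this by eye and did not tug on the cap.
- **Seal force:** it rose by roughly 1.2 N per mm as expected, and the force on the tube stayed under 8 N in every reading.
- **Other things:** all the loose objects look unmoved in the top view.

**What disagreed:** the cameras differed by 4 to 6 mm on the tube's position, so I relied on the cap-to-tube comparison. Closing the grip on the cap at the bench showed about 16 N on the wrist. That load was on the bench, not the instrument, and it was gone once the cap was lifted.

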